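Slide a nose-heavy tray of heel irons across the guarded dust gap

TASK

Slide the plywood tray with its two irons from the left-hand deck, under the wire guard and over the gap, onto the right-hand deck, and on until it has itself pressed the rubber buffer at the far end fully home and lies square in the middle of the lane. The irons make the tray nose-heavy, so keep its tail held down while the nose is over the gap: the nose must not sag into it. Move it gently, do not lift the tray off the decks, keep the irons in it, leave everything else alone, the stop too, and let go at the end.

Things in the scene. Friction and masses are not known exactly. Their poses are not given: they have to be found in the camera images.
- infeed: Left-hand deck, grey laminate on steel legs, fixed; top 60 mm above the table. Origin at table level under the middle of the tray's lane, at the deck's gap edge. Its -y axis is the direction of travel (to the right-hand deck), z up. The deck spans local y 0 to 320 mm, x -120 to 190 mm; the lane is x -100 to 100 mm, the rest a side shelf.
- guard (a point): Wire guard over the gap, fixed to the left deck: steel bars across the lane, from 17 mm before the left deck's gap edge to 74 mm beyond it, undersides 46 mm and tops 54 mm above the deck; its legs leave a lane 225 mm wide. This point: middle of its bar nearest the tray's start, at bar height. No finger gets through it; a gripper's body can pass above it.
- outfeed: Right-hand deck, 310 x 360 mm, same look, fixed, parallel to the left one and 1 to 3 mm lower (top 60 mm above its own origin). Origin under the middle of the lane at its gap edge; it spans local y 0 to -360 mm. The gap between the decks is 90 to 102 mm wide.
- buffer (a joint): Travel of the rubber buffer bar (150 mm wide, 29 mm high) on a steel stop across the right deck's lane: 0 = out, 0.012 m = fully home. Its face starts 230 to 270 mm from that deck's gap edge; where exactly must be felt or seen. About 1.5 N of friction, damped, no spring: it stays where it is pushed, then stops hard.
- tray: Loose plywood tray, 0.24-0.36 kg empty, 180 mm (x) by 215 mm (y). Origin under its middle; -y points to its nose, z up. Floor 6 mm thick. A rim 6 mm thick, 24 mm above the floor, surrounds the front 175 mm; the last 40 mm is a bare ledge. Loaded, it balances about 68 mm behind the nose, so unheld it tips into the gap; 4 to 8 N down on the ledge holds it.
- tray_nose (a point): Middle of the tray's front outer edge, at floor height (6 mm above its underside), 107.5 mm ahead of its origin.
- tray_nose_in (a point): Middle of the inner face of the front rim wall, half-way up it (18 mm above the underside). Between the two irons a channel about 65 mm wide is free here, so that closed fingers can be put in behind this wall to draw the tray forward.
- tray_wall (a point): Middle of the outer (tail-side) face of the rim's rear wall, half-way up it (18 mm above the underside), 67.5 mm behind the tray's origin: push here.
- tray_ledge (a point): Middle of the top of the bare ledge, 20 mm behind the rear wall's face, 6 mm above the underside: press here.
- iron_a_mid (a point): Middle of one cast-iron heel iron, 0.3 kg, 72 mm long along the tray, 34 mm wide, 34 mm high, loose in the tray's front, to the tray's -x side.
- iron_b_mid (a point): Middle of the other, equal heel iron, to the tray's +x side.
- polish_tin: Bystander: round metal tin, 58 mm across, 26 mm high, on the left deck's side shelf. Origin under its middle.
- wax_tin: Bystander: round metal tin, 54 mm across, 32 mm high, on the right deck's side shelf. Origin under its middle.
Mind the look-alikes: they are no part of the job. Leave any green or yellow look-alike of the part that bears iron_a_mid alone. What is shaped like the part that bears iron_b_mid but pink is not meant.

How it is judged:
On the way, in this order (a step that is already met when the one before it is completed fails the run):
1. the tray's nose lies on the right-hand deck, at least 15 mm in from its edge (y of tray_nose in the frame of outfeed below -0.015 m and z of tray_nose in the frame of outfeed between 0.06 and 0.075 m), for 0.1 s.
2. the tray has pressed the buffer fully home (value of joint buffer above 0.0095 m), for 0.1 s.
At the end, for the whole second after the job is handed in: The buffer is pressed home (at least 9.5 of its 12 mm); the tray lies flat and at rest wholly on the right-hand deck, within 20 mm of the middle of the lane and within 0.10 rad of square; both irons are in the tray (value of joint buffer above 0.0095 m and z of tray in the frame of outfeed between 0.057 and 0.064 m and x of tray in the frame of outfeed between -0.02 and 0.02 m and y of tray in the frame of outfeed below -0.1085 m and angle between the y axis of tray and the y axis of outfeed, either way round below 0.1 rad and angle between tray's own z axis and vertical below 0.03 rad and linear speed of tray below 0.01 m/s and x of iron_a_mid in the frame of tray between -0.09 and 0.09 m and y of iron_a_mid in the frame of tray between -0.11 and 0.07 m and z of iron_a_mid in the frame of tray between 0 and 0.045 m and x of iron_b_mid in the frame of tray between -0.09 and 0.09 m and y of iron_b_mid in the frame of tray between -0.11 and 0.07 m and z of iron_b_mid in the frame of tray between 0 and 0.045 m); the robot touches nothing.
It fails at once if the robot touches the stop or its buffer (the tray is to press it) (contact force between the fingers and stop above 0.5 N).
It fails at once if the tray tips by more than 0.06 rad (its nose sags into the gap) (angle between tray's own z axis and vertical above 0.06 rad).
It fails at once if the tray is lifted more than 12 mm off the left deck's level (z of tray in the frame of infeed above 0.072 m).
It fails at once if the tray is handled roughly (faster than 0.4 m/s, or the fingers bear on it with more than 80 N) (linear speed of tray above 0.4 m/s or contact force between the fingers and tray above 80 N).
It fails at once if a bystander is moved by more than 30 mm (distance of any of polish_tin, wax_tin, heel_block, hammer, brush, glue, cleaner from where it was at the start of the episode above 0.03 m).
It also fails if it takes over 58 s, if anything falls off the work surface, if the arm or the gripper's body presses on something with over 40 N, if the wrist force passes 120 N, or if a joint passes its speed limit or range.

ROBOT

A 6-joint arm with a two-finger parallel gripper is mounted at the origin on the work surface. World frame = base frame: x ahead of the robot, y to its left, z up, the work surface at z = 0. Lengths are in m, angles in rad, forces in N, time in s.
With the tool pointing down it reaches from about 0.35 to 1 m from the base axis. Payload 7.1 kg.
Tool frame: the origin (TCP) lies between the finger pads; the fingertips stand 11 mm ahead of it and the grasp point (between the pads) lies 8 mm behind it; z points along the fingers, y is the direction in which the jaws open and shut (so a half turn about z gives the same grasp; the last joint's range is limited). The gripper opens to 85 mm and grips with 20 to 120 N. Pads are 22 mm wide; open, the fingers measure 114 mm over their backs; the gripper's body (76 mm by 85 mm) begins 54 mm behind the grasp point. The pads swing forward as they close: fully open they stand 13 mm farther back than shut.
Start: joints at [-1.169, 0.423, 1.63, -0, 1.089, -0.019], TCP at [0.255, -0.57, 0.242] pointing down, gripper open.
Joint ranges: [-3, 3], [-0.9, 2.11], [0.09, 2.58], [-1.31, 4.45], [0.11, 2.69], [-2.54, 2.54]. Speed limits (rad/s): [2.39, 2.39, 3.01, 3.14, 3.14, 3.14].

INTERFACE

Orientations are given as a unit quaternion [w, x, y, z].
In Python, from workcell import sensors, optics, close_job gives the robot as it stands.
- The arm moves only by the shell command python3 -m crank 'ROWS' [FORCE]. ROWS is text: rows parted by semicolons, each of 5 numbers parted by spaces: the gripper's target within -1 to 1 (shut at 1, half-way at 0, fully open at -1), then the shift along the tool's x, y, z in mm, then the turn about the tool's z in units of 10 degrees (1.0 is 10 degrees). A call has 1 to 8 rows; each row shifts and turns the commanded pose from where the row before left it, along the tool's axes as they then stand; what a row does not reach is not made up. A row lasts 1/8 s, in which the tool goes at most 62.5 mm and 10.7 degrees, less where a joint would pass 70% of its speed; a pose out of reach is approached as far as the arm can. A call is refused whole if a number of a shift passes 62.5 or a number of a turn 1, either way. A call with a gripper value outside its range is refused whole. The fingers move at their own pace and stop on an object; FORCE is the grip in N (left out, the last holds). Time passes only in rows, so rows that do not move let the fingers close. It gives the time, the measured TCP pose, the force and the opening at its end, in the units of the state.
- sensors.observe(): the state, without advancing time (a new reading comes with each control period).
- optics.get_image(name): name is "scene" or "side" or "wrist"; returns the picture (384x512x3 uint8, red, green, blue); there is no depth.
- optics.camera_params(name): a dict with "vertical_fov" (degrees; the focal length in pixels is half the picture's height over the tangent of half this angle, whatever the lens; pixels are square), "cx", "cy" (the principal point, pixels), "rvec" (rotation vector, rad) and "tvec" (3), from world to camera coordinates, as OpenCV has them; the wrist camera has in their place "mount" (4x4, takes a point from camera to tool coordinates, whose origin is the TCP and whose axes are the flange's). Camera axes: x right, y down, z forward; pixel columns grow to the right and rows downward; lengths in m; the calibration is good to about 2 mm. A picture is of the moment at which its call begins: read the wrist's pose just before it. camera_params takes no time and is no camera call.
- close_job(): hands the job in, once; it reports no verdict.
The state is a dict: "t": time; "joint_pos": joint angles; "qvel": joint speeds; "tau": joint torques, N m; "ee_pos": TCP position; "orientation": TCP orientation; "wrist_force": force on the tool from outside, world axes, zero at the start; "moment": the same for the moment, N m; "opening": finger opening in m.
Only numpy, scipy, OpenCV 4.12 (cv2) and the standard library are available. Lean on these libraries where they do the work, as an engineer would, in place of code of your own. Each camera call takes 0.05 s, during which the arm holds its last target. There are 200 camera calls.

## Working session

There is one attempt and no reset: what is moved stays moved. The work goes in short steps, Python scripts to look and compute and a shell command to move; the robot and the scene stay as the last step left them, time stands still between calls to the robot, and variables do not carry over. Pictures are saved under pics/ and viewed, about 8 in all and at most 12, crops included, and the job is handed in when it is done.

```bash
ls; mkdir -p pics; cat > h.py <<'E'
import numpy as np,cv2
from workcell import sensors,optics,close_job
from scipy.spatial.transform import Rotation as R
def cam(n,s=None):
    p=optics.camera_params(n);f=192/np.tan(np.radians(p['vertical_fov'])/2)
    if 'rvec' in p:
        Rm=cv2.Rodrigues(np.array(p['rvec'],float))[0];t=np.array(p['tvec'],float).ravel();return f,p['cx'],p['cy'],Rm.T,-Rm.T@t
    M=np.array(p['mount']);q=s['orientation'];Rt=R.from_quat([q[1],q[2],q[3],q[0]]).as_matrix()
    return f,p['cx'],p['cy'],Rt@M[:3,:3],Rt@M[:3,3]+np.array(s['ee_pos'])
def ray(c,u,v,z):
    f,cx,cy,Rm,o=c;d=Rm@np.array([(u-cx)/f,(v-cy)/f,1]);return o+d*(z-o[2])/d[2]
def proj(c,P):
    f,cx,cy,Rm,o=c;q=Rm.T@(np.array(P)-o);return q[0]/q[2]*f+cx,q[1]/q[2]*f+cy
E
python3 - <<'E'
from h import *
s=sensors.observe();print(s)
for n in("scene","side","wrist"):
    im=optics.get_image(n);cv2.imwrite(f'pics/{n}0.png',im[:,:,::-1]);print(n,optics.camera_params(n))
a=[cv2.imread(f'pics/{n}0.png') for n in("scene","side")]
E
```

```text
pics
{'t': 0.0, 'joint_pos': array([-1.16899050e+00,  4.23838995e-01,  1.63070376e+00, -1.66399592e-06,
        1.08857013e+00, -1.90073382e-02]), 'qvel': array([ 9.68334307e-04, -1.15641826e-03, -2.80420095e-04, -8.77738355e-05,
        7.80830644e-04,  3.89733540e-04]), 'tau': array([-6.09139861e-04, -5.57386351e+01, -2.81740969e+01, -1.64237595e-04,
        7.44941644e-03,  4.68622432e-06]), 'ee_pos': array([ 0.25512637, -0.56997808,  0.24154141]), 'orientation': array([-7.46092884e-04,  9.77945715e-01,  2.08857848e-01, -1.45321865e-04]), 'wrist_force': array([ 0.07925641, -0.00961651, -0.23555219]), 'moment': array([-0.03892149,  0.00649578, -0.00725349]), 'opening': 0.08561146990504538}
scene {'vertical_fov': 56.918256621151684, 'cx': 260.14165731405325, 'cy': 187.89072445064227, 'rvec': array([ 1.77003878,  1.4834707 , -0.74355577]), 'tvec': array([-0.10850529, -0.2178642 ,  1.37038238])}
side {'vertical_fov': 50.1945776907134, 'cx': 257.06998196666024, 'cy': 185.63881706900264, 'rvec': array([ 0.92936631, -2.35899901,  1.22181974]), 'tvec': array([0.3858107 , 0.28035694, 0.88414071])}
wrist {'vertical_fov': 67.0535378254529, 'cx': 259.02248004164557, 'cy': 196.4813810073014, 'mount': array([[-6.98743499e-04, -9.48313892e-01, -3.17333064e-01,
         8.15652195e-02],
       [ 9.99999687e-01, -5.45175240e-04, -5.72729563e-04,
         5.34475003e-04],
       [ 3.70125271e-04, -3.17333365e-01,  9.48313977e-01,
        -1.31056933e-01],
       [ 0.00000000e+00,  0.00000000e+00,  0.00000000e+00,
         1.00000000e+00]])}
```

View pics/scene0.png

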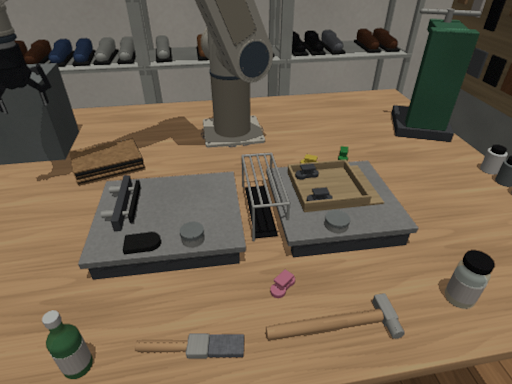

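View pics/side0.png

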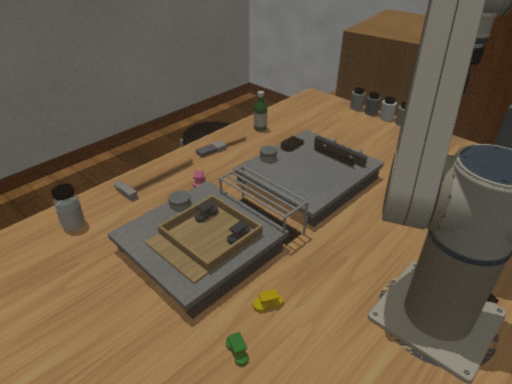

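The scene view shows the tray on the left-hand deck (~(330,187)) and the guard (~(265,190)). The buffer stop is at ~(123,205) on the right-hand deck, and the tins are at (192,233) and (337,220). Look-alikes are a yellow piece at (310,160), a green one at (344,154) and a pink one at (283,283). The dark irons in the tray, at (307,172) and (319,194), are the right ones.

```bash
python3 - <<'E'
from h import *
a=cv2.imread('pics/scene0.png')[140:280,80:420];b=cv2.imread('pics/side0.png')[125:315,100:400]
cv2.imwrite('pics/c1.png',cv2.resize(a,None,fx=2.35,fy=2.35,interpolation=cv2.INTER_CUBIC))
cv2.imwrite('pics/c2.png',cv2.resize(b,None,fx=2.6,fy=2.6,interpolation=cv2.INTER_CUBIC))
E
```

```text
(no output)
```

View pics/c1.png

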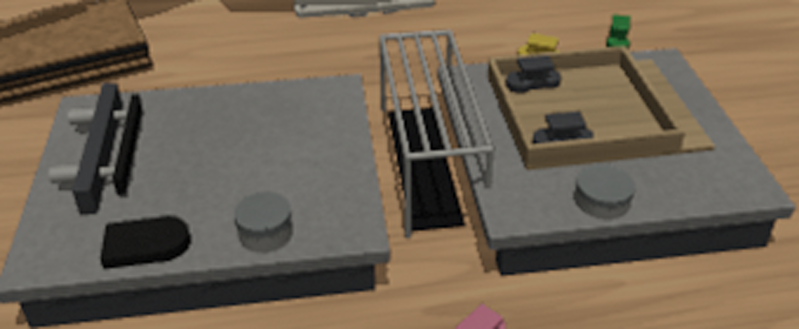

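View pics/c2.png

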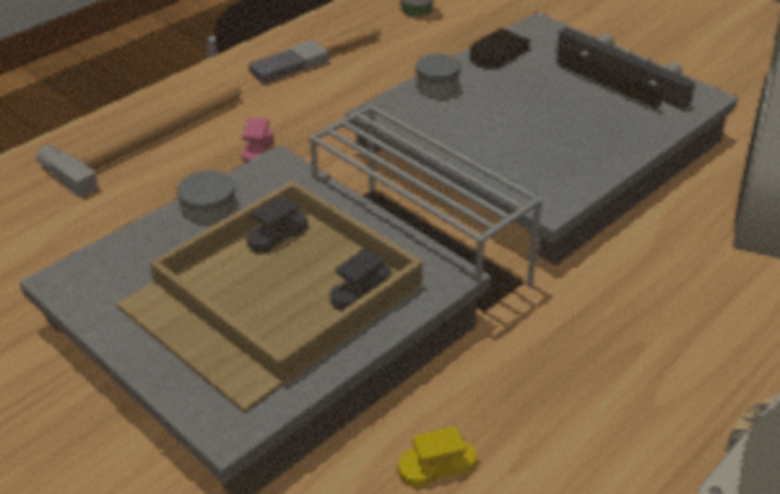

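```bash
python3 - <<'E'
from h import *
S=cam('scene');D=cam('side')
sc=lambda u,v,z:ray(S,80+u/2.35,140+v/2.35,z)
sd=lambda u,v,z:ray(D,100+u/2.6,125+v/2.6,z)
np.set_printoptions(precision=4,suppress=True)
for n,f,l in[('inS',sc,[(488,240,.06),(790,208,.06),(680,52,.06)]),('inD',sd,[(25,287,.06),(225,465,.06),(485,285,.06),(285,150,.06)]),
('outS',sc,[(362,77,.058),(388,252,.058),(2,292,.058)]),('outD',sd,[(553,232,.058),(735,102,.058),(540,15,.058)]),
('rimS nb nf rb rf',sc,[(490,62,.09),(527,150,.09),(627,52,.09),(681,137,.09)]),('rimD nf nb rb rf',sd,[(295,185,.09),(420,262,.09),(283,357,.09),(155,265,.09)]),
('ledge S b f',sc,[(660,60,.066),(712,148,.066)]),('ledge D f b',sd,[(120,303,.066),(245,405,.066)]),
('bufS',sc,[(128,190,.062),(142,97,.087)]),('bufD',sd,[(660,105,.062),(560,65,.062)]),('bardistal guard S nearbar',sc,[(450,35,.11),(490,150,.11),(382,37,.11),(407,155,.11)]),('guardD',sd,[(312,137,.11),(480,240,.11)])]:
    print(n,*[f(*p)[:2] for p in l])
E
```

```text
inS [0.678  0.0498] [0.686  0.3632] [0.3865 0.3795]
inD [0.6692 0.3713] [0.3748 0.3741] [0.3589 0.0748] [0.6598 0.056 ]
outS [ 0.373  -0.0356] [ 0.6753 -0.0474] [ 0.6652 -0.3967]
outD [ 0.3605 -0.0347] [ 0.348  -0.3815] [ 0.6497 -0.3974]
rimS nb nf rb rf [0.4141 0.116 ] [0.5858 0.1129] [0.42   0.2885] [0.5921 0.2816]
rimD nf nb rb rf [0.5734 0.1177] [0.4025 0.1183] [0.4049 0.2846] [0.5759 0.2878]
ledge S b f [0.4092 0.3409] [0.5881 0.3246]
ledge D f b [0.581  0.3265] [0.4058 0.3271]
bufS [ 0.5467 -0.2983] [ 0.4154 -0.2911]
bufD [ 0.4065 -0.308 ] [ 0.5471 -0.3018]
bardistal guard S nearbar [0.3767 0.0739] [0.6033 0.0676] [ 0.3677 -0.0087] [ 0.5971 -0.0159]
guardD [0.6017 0.0666] [0.3679 0.0752]
```

Both views agree to about 1 cm. The lane axis is rotated by about -2° from world y, and the infeed gap edge is near (0.487, 0.058). The outfeed edge is near (0.485, -0.040) and the buffer face at y≈-0.30. The tray nose is at y≈0.114 and the rear wall at y≈0.288, with x≈0.497. I'll turn the tool so that its x axis runs along the lane.

```bash
python3 -m crank '0 0 0 0 -1;0 0 0 0 -1;0 0 0 0 -1;0 0 0 0 -1;0 0 0 0 -1;0 0 0 0 -1;0 0 0 0 -0.4;0 0 0 0 0' 40
```

```text
t: 1.15
ee_pos: [0.2552, -0.5703, 0.242]
orientation: [-0.0, 0.719, 0.695, 0.0]
wrist_force: [0.1, 0.1, -0.6]
opening: 0.0428
```

```bash
python3 -m crank '0 50 18 0 0;0 50 18 0 0;0 50 18 0 0;0 50 18 0 0;0 50 18 0 0;0 50 18 0 0;0 50 18 0 0;0 50 18 0 0'; python3 -m crank '0 50 10 0 0;0 50 10 0 0;0 50 10 0 0;0 50 10 0 0;0 50 10 0 0;0 50 10 0 0;0 50 10 0 0;0 40 0 0 0'
```

```text
t: 2.15
ee_pos: [0.4129, -0.1738, 0.2425]
orientation: [0.0, 0.719, 0.695, 0.0]
wrist_force: [1.4, -0.7, -0.8]
opening: 0.0428
t: 3.15
ee_pos: [0.4958, 0.2141, 0.2424]
orientation: [0.0, 0.719, 0.695, 0.0]
wrist_force: [-0.5, -0.0, -0.0]
opening: 0.0427
```

```bash
python3 - <<'E'
from h import *
s=sensors.observe();print(s['ee_pos'],s['qvel'].max());im=optics.get_image('wrist')
np.save('s1.npy',s,allow_pickle=True)
cv2.imwrite('pics/w1.png',cv2.resize(im[:,:,::-1],None,fx=1.5,fy=1.5))
E
```

```text
[0.49575361 0.21414116 0.24235131] 0.5494895480877547
```

View pics/w1.png

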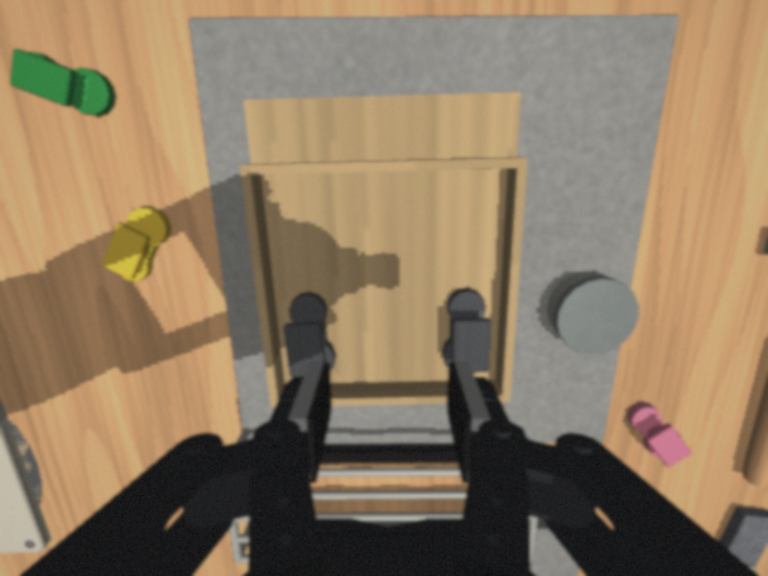

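```bash
python3 - <<'E'
from h import *
s=np.load('s1.npy',allow_pickle=True).item();W=cam('wrist',s)
print(sensors.observe()['ee_pos'])
for n,u,v,z in[('rear rim L',241,166,.09),('rear rim R',526,158,.09),('ledge L',244,100,.066),('ledge R',520,93,.066),('nose L',272,405,.09),('nose R',513,402,.09),('deck L',190,18,.06),('deck R',677,15,.06),('gapedge L',240,432,.06),('tin',598,314,.086),('deckside R',613,430,.06),('ironL',306,335,.1),('ironR',470,335,.1)]:
    print(n,ray(W,u/1.5,v/1.5,z)[:2].round(4))
E
```

```text
[0.49589748 0.21757084 0.24247018]
rear rim L [0.4062 0.2886]
rear rim R [0.584  0.2872]
ledge L [0.4061 0.3289]
ledge R [0.5848 0.3268]
nose L [0.405  0.1164]
nose R [0.5857 0.1127]
deck L [0.377  0.3777]
deck R [0.6819 0.3687]
gapedge L [0.3647 0.0721]
tin [0.643  0.1797]
deckside R [0.6811 0.0631]
ironL [0.4381 0.1769]
ironR [0.5503 0.173 ]
```

The wrist view confirms the tray: rear rim wall at image row ~162, ledge between rows 96 and 162, dark irons at (306,335) and (470,335). The free channel lies between the irons. I'll go down behind the rear wall over the ledge.

```bash
python3 -m crank '0 45 -2 0 0;0 47 -1 0 0;0 0 0 50 0;0 0 0 50 0;0 0 0 30 0;0 0 0 10 0;0 0 0 5 0;0 0 0 0 0'; python3 -m crank '0 0 0 5 0;0 0 0 3 0;0 0 0 3 0;0 0 0 2 0;0 0 0 2 0;0 0 0 0 0'
```

```text
t: 4.2
ee_pos: [0.4959, 0.3043, 0.0982]
orientation: [0.0, 0.719, 0.695, 0.001]
wrist_force: [1.1, 0.3, -0.1]
opening: 0.0423
t: 4.95
ee_pos: [0.4952, 0.3041, 0.0821]
orientation: [-0.0, 0.719, 0.695, -0.0]
wrist_force: [0.1, 0.4, -0.0]
opening: 0.0426
```

```bash
for i in 1; do python3 -m crank '0 0 0 2 0;0 0 0 0 0'; done; python3 -m crank '0 0 0 2 0;0 0 0 0 0'; python3 -m crank '0 0 0 1 0;0 0 0 0 0'
```

```text
t: 5.2
ee_pos: [0.4952, 0.304, 0.0802]
orientation: [-0.0, 0.719, 0.695, -0.0]
wrist_force: [-0.1, 0.1, 0.3]
opening: 0.0428
t: 5.45
ee_pos: [0.4952, 0.3041, 0.0782]
orientation: [-0.0, 0.719, 0.695, -0.0]
wrist_force: [0.3, -0.1, 0.2]
opening: 0.0427
t: 5.7
ee_pos: [0.4952, 0.3041, 0.0772]
orientation: [-0.0, 0.719, 0.695, -0.0]
wrist_force: [-0.5, 0.7, -0.3]
opening: 0.0428
```

```bash
python3 -m crank '0 0 0 1 0;0 0 0 0 0'; python3 -m crank '0 0 0 1 0;0 0 0 0 0'
```

```text
t: 5.95
ee_pos: [0.4952, 0.3041, 0.0762]
orientation: [-0.0, 0.719, 0.695, -0.0]
wrist_force: [-0.3, 0.1, 0.4]
opening: 0.0426
t: 6.2
ee_pos: [0.4953, 0.3041, 0.0753]
orientation: [-0.0, 0.719, 0.695, -0.0]
wrist_force: [-0.1, -0.3, -0.4]
opening: 0.0425
```

```bash
python3 -m crank '0 0 0 1 0;0 0 0 0 0'; python3 -m crank '0 0 0 1 0;0 0 0 0 0'; python3 -m crank '0 0 0 0.5 0;0 0 0 0 0'
```

```text
t: 6.45
ee_pos: [0.4954, 0.3041, 0.0752]
orientation: [0.0, 0.719, 0.695, 0.0]
wrist_force: [-2.8, -1.5, 8.4]
opening: 0.0425
t: 6.7
ee_pos: [0.4954, 0.3041, 0.0751]
orientation: [0.0, 0.719, 0.695, 0.0]
wrist_force: [-4.5, -3.0, 18.2]
opening: 0.0428
t: 6.95
ee_pos: [0.4954, 0.3042, 0.0751]
orientation: [0.0, 0.719, 0.695, 0.0]
wrist_force: [-6.4, -4.0, 24.2]
opening: 0.0428
```

```bash
python3 -m crank '0 0 0 -1.7 0;0 -2 0 0 0;0 -4 0 0 0;0 -6 0 0 0;0 -6 0 0 0;0 0 0 0 0'
```

```text
t: 7.7
ee_pos: [0.496, 0.2872, 0.0752]
orientation: [0.0, 0.719, 0.695, 0.002]
wrist_force: [0.9, 5.3, 4.0]
opening: 0.0426
```

```bash
python3 -m crank '0 -6 0 0.2 0;0 -6 0 0 0;0 -6 0 0 0;0 -6 0 0 0;0 -6 0 0 0;0 -6 0 0 0;0 0 0 0 0'; python3 -m crank '0 -6 0 0 0;0 -6 0 0 0;0 -6 0 0 0;0 -6 0 0 0;0 -6 0 0 0;0 0 0 0 0'
```

```text
t: 8.57
ee_pos: [0.495, 0.2513, 0.0752]
orientation: [0.0, 0.719, 0.695, 0.002]
wrist_force: [1.3, 4.9, 6.6]
opening: 0.0426
t: 9.32
ee_pos: [0.4941, 0.2213, 0.0752]
orientation: [0.0, 0.719, 0.695, 0.002]
wrist_force: [1.3, 5.2, 7.9]
opening: 0.0428
```

```bash
python3 -m crank '0 -6 0 0 0;0 -6 0 0 0;0 -6 0 0 0;0 -6 0 0 0;0 -6 0 0 0;0 -6 0 0 0;0 0 0 0 0'; python3 - <<'E'
from h import *
for n in("side","scene"):
    cv2.imwrite(f'pics/{n}1.png',optics.get_image(n)[:,:,::-1])
a=cv2.imread('pics/side1.png')[125:315,100:400]
cv2.imwrite('pics/c3.png',cv2.resize(a,None,fx=2.6,fy=2.6,interpolation=cv2.INTER_CUBIC))
E
```

```text
t: 10.2
ee_pos: [0.493, 0.1852, 0.0752]
orientation: [0.0, 0.719, 0.695, 0.002]
wrist_force: [1.3, 5.1, 7.7]
opening: 0.0427
```

View pics/c3.png

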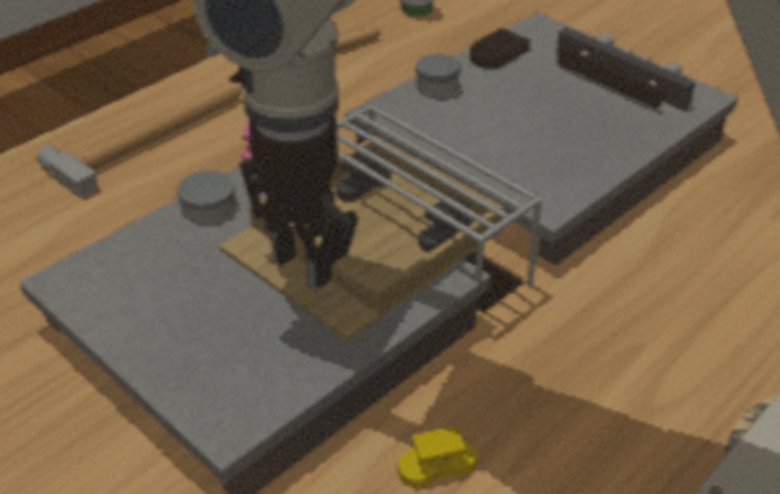

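The crop shows the tray level and square, its nose under the guard, and the fingers on the ledge at ~(300,270). The push continues.

```bash
python3 -m crank '0 -6 0 0.1 0;0 -6 0 0 0;0 -6 0 0 0;0 -6 0 0 0;0 -6 0 0 0;0 -6 0 0 0;0 0 0 0 0'; python3 -m crank '0 -6 0 0 0;0 -6 0 0 0;0 -6 0 0 0;0 -6 0 0 0;0 -6 0 0 0;0 -6 0 0 0;0 0 0 0 0'
```

```text
t: 11.18
ee_pos: [0.4919, 0.1492, 0.0752]
orientation: [0.0, 0.719, 0.695, 0.002]
wrist_force: [1.0, 6.1, 8.3]
opening: 0.0427
t: 12.05
ee_pos: [0.4909, 0.1134, 0.0754]
orientation: [0.001, 0.719, 0.695, 0.002]
wrist_force: [0.7, 7.0, 11.0]
opening: 0.0425
```

```bash
python3 - <<'E'
from h import *
a=optics.get_image('scene')[140:250,160:360,::-1]
cv2.imwrite('pics/c4.png',cv2.resize(a,None,fx=4,fy=4,interpolation=cv2.INTER_CUBIC))
E
```

```text
(no output)
```

View pics/c4.png

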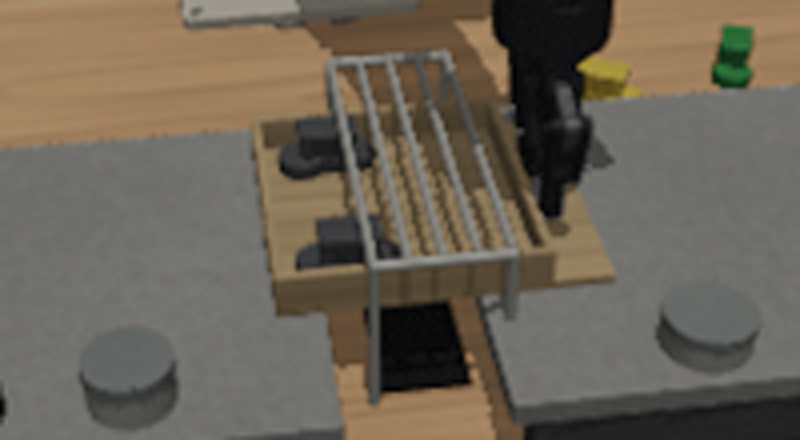

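The nose lies on the right deck, ~30 mm in from its edge (rim corner at (280,312), deck edge at ~(330,330)). I'll push 10 mm more, lift, close the fingers and cross over the guard.

```bash
python3 -m crank '0 -5 0 -0.3 0;0 -5 0 0 0;0 0 0 0 0'; python3 -m crank '0 2 0 -5 0;0 0 0 -30 0;0 0 0 -45 0;1 0 0 0 0;1 0 0 0 0;1 0 0 0 0;1 0 0 0 0'
```

```text
t: 12.48
ee_pos: [0.4907, 0.1036, 0.0759]
orientation: [0.001, 0.719, 0.695, 0.002]
wrist_force: [0.2, 9.9, 13.5]
opening: 0.0425
t: 13.35
ee_pos: [0.488, 0.104, 0.1535]
orientation: [-0.001, 0.719, 0.695, -0.001]
wrist_force: [0.3, 0.2, 0.8]
opening: 0.0
```

```bash
python3 -m crank '1 -30 0 0 0;1 -45 0 0 0;1 -45 0 0 0;1 -42 0 0 0;1 0 0 0 0;1 0 0 0 0'; python3 - <<'E'
from h import *
s=sensors.observe();print(s['ee_pos']);im=optics.get_image('wrist');np.save('s2.npy',s,allow_pickle=True)
cv2.imwrite('pics/w2.png',cv2.resize(im[:,:,::-1],None,fx=1.5,fy=1.5))
E
```

```text
t: 14.1
ee_pos: [0.4831, -0.0575, 0.1541]
orientation: [-0.0, 0.719, 0.695, -0.0]
wrist_force: [-0.1, 0.1, 0.4]
opening: 0.0
[ 0.48305551 -0.05749601  0.15406165]
```

View pics/w2.png

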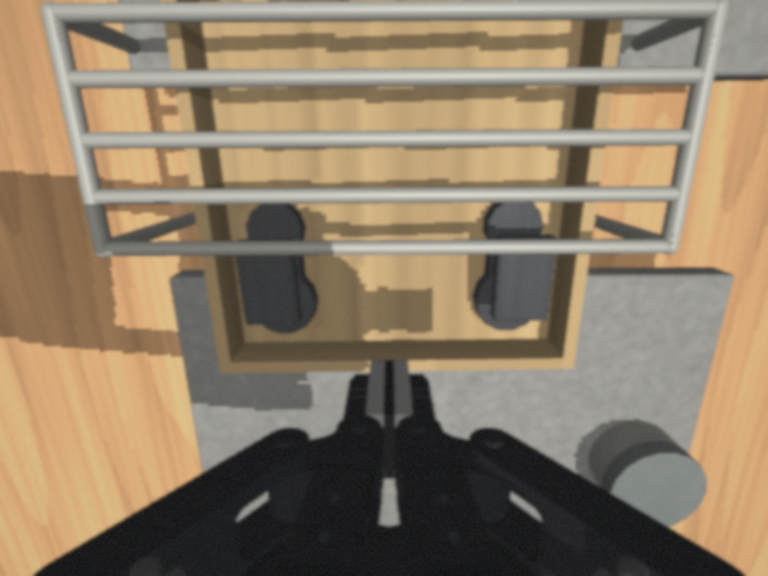

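```bash
python3 - <<'E'
from h import *
s=np.load('s2.npy',allow_pickle=True).item();W=cam('wrist',s)
for n,u,v,z in[('nose out L',222,372,.089),('nose out R',576,368,.089),('nose in L',245,345,.089),('nose in R',553,341,.089),('far bar L',98,249,.11),('far bar R',680,245,.11),('gapedge',190,272,.058),('gapedge R',730,272,.058),('ironL',318,300,.075),('ironR',475,298,.075)]:
    print(n,ray(W,u/1.5,v/1.5,z)[:2].round(4))
E
```

```text
nose out L [ 0.398  -0.0803]
nose out R [ 0.5767 -0.084 ]
nose in L [ 0.4118 -0.0658]
nose in R [ 0.5639 -0.0687]
far bar L [ 0.3653 -0.0111]
far bar R [ 0.6037 -0.0176]
gapedge [ 0.3762 -0.0357]
gapedge R [ 0.6682 -0.0456]
ironL [ 0.4473 -0.0482]
ironR [ 0.5276 -0.0499]
```

The view shows the nose wall at image row ~355, the irons at (275,265) and (515,265), the free channel between them and the fingers centred at column 388. The nose is ~40 mm past the deck edge and square, so I'll go down into the channel.

```bash
python3 -m crank '1 0 2 20 0;1 0 0 25 0;1 0 0 15 0;1 0 0 8 0;1 0 0 3 0;1 0 0 0 0'; python3 -m crank '1 -3 0 0 0;1 -3 0 0 0;1 -3 0 0 0;1 -3 0 0 0;1 0 0 0 0'
```

```text
t: 14.9
ee_pos: [0.4856, -0.0577, 0.0838]
orientation: [0.0, 0.719, 0.695, 0.0]
wrist_force: [0.3, 0.6, -0.4]
opening: -0.0
t: 15.52
ee_pos: [0.4851, -0.0695, 0.0838]
orientation: [-0.0, 0.719, 0.695, 0.0]
wrist_force: [-0.9, 4.4, 2.8]
opening: 0.0001
```

```bash
python3 -m crank '1 -6 0 0 0;1 -8 0 0 0;1 -8 0 0 0;1 -8 0 0 0;1 -8 0 0 0;1 -8 0 0 0;1 -8 0 0 0;1 0 0 0 0'; python3 -m crank '1 -8 0 0 0;1 -8 0 0 0;1 -8 0 0 0;1 -8 0 0 0;1 -8 0 0 0;1 -8 0 0 0;1 0 0 0 0'
```

```text
t: 16.52
ee_pos: [0.4832, -0.124, 0.0837]
orientation: [0.0, 0.719, 0.695, 0.0]
wrist_force: [-0.1, 2.0, 1.3]
opening: 0.0001
t: 17.4
ee_pos: [0.4814, -0.1717, 0.0836]
orientation: [-0.0, 0.719, 0.695, -0.0]
wrist_force: [0.1, 2.6, 1.4]
opening: 0.0003
```

```bash
python3 -m crank '1 -8 0 0 0;1 -8 0 0 0;1 -8 0 0 0;1 -8 0 0 0;1 -8 0 0 0;1 -8 0 0 0;1 -8 0 0 0;1 0 0 0 0'; python3 -m crank '1 -6 0 0 0;1 -6 0 0 0;1 -6 0 0 0;1 -6 0 0 0;1 -4 0 0 0;1 0 0 0 0'; python3 - <<'E'
from h import *
a=cv2.hconcat([optics.get_image('scene')[150:270,80:280,::-1].copy()]);b=optics.get_image('side')[110:230,220:400,::-1].copy()
cv2.imwrite('pics/c5.png',cv2.resize(cv2.hconcat([a,b]),None,fx=2.1,fy=2.1,interpolation=cv2.INTER_CUBIC))
E
```

```text
t: 18.4
ee_pos: [0.4795, -0.2276, 0.0835]
orientation: [-0.0, 0.719, 0.695, -0.0]
wrist_force: [-0.7, 2.6, 2.6]
opening: -0.0001
t: 19.15
ee_pos: [0.4784, -0.255, 0.0835]
orientation: [-0.001, 0.719, 0.695, 0.0]
wrist_force: [-0.6, 5.5, 3.7]
opening: -0.0
```

View pics/c5.png

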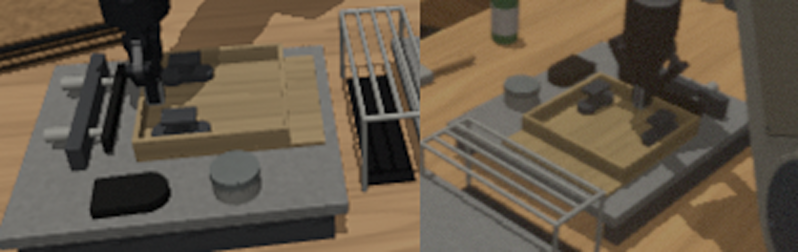

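The tray is flat and square on the right deck with both irons in. Its nose is a little short of the buffer face (col ~120), so I'll continue slowly and feel for contact.

```bash
for k in 1; do python3 -m crank '1 -5 0 0 0;1 -5 0 0 0;1 0 0 0 0'; done; python3 -m crank '1 -4 0 0 0;1 -4 0 0 0;1 0 0 0 0'; python3 -m crank '1 -4 0 0 0;1 -4 0 0 0;1 0 0 0 0'
```

```text
t: 19.62
ee_pos: [0.4781, -0.265, 0.0835]
orientation: [-0.001, 0.719, 0.695, 0.0]
wrist_force: [-0.8, 5.7, 4.6]
opening: 0.0001
t: 20.0
ee_pos: [0.4778, -0.2728, 0.0835]
orientation: [-0.001, 0.719, 0.695, 0.0]
wrist_force: [-0.3, 5.6, 4.7]
opening: -0.0004
t: 20.38
ee_pos: [0.4775, -0.2808, 0.0835]
orientation: [-0.001, 0.719, 0.695, 0.0]
wrist_force: [0.2, 5.8, 4.8]
opening: 0.0
```

```bash
python3 -m crank '1 -3 0 0 0;1 -3 0 0 0;1 0 0 0 0'; python3 -m crank '1 -2 0 0 0;1 -2 0 0 0;1 0 0 0 0'; python3 -m crank '1 -2 0 0 0;1 -1 0 0 0;1 0 0 0 0'
```

```text
t: 20.75
ee_pos: [0.4773, -0.2862, 0.0835]
orientation: [-0.001, 0.719, 0.695, 0.0]
wrist_force: [1.0, 9.7, 6.7]
opening: 0.0
t: 21.12
ee_pos: [0.4772, -0.29, 0.0835]
orientation: [-0.001, 0.719, 0.695, 0.0]
wrist_force: [0.6, 10.9, 6.2]
opening: -0.0003
t: 21.5
ee_pos: [0.4771, -0.2929, 0.0835]
orientation: [-0.001, 0.719, 0.695, 0.0]
wrist_force: [-0.0, 11.6, 5.6]
opening: -0.0001
```

```bash
python3 -m crank '1 -1 0 0 0;1 -1 0 0 0;1 0 0 0 0'; python3 -m crank '1 -1 0 0 0;1 -1 0 0 0;1 0 0 0 0'
```

```text
t: 21.88
ee_pos: [0.4771, -0.2938, 0.0835]
orientation: [-0.002, 0.719, 0.695, 0.001]
wrist_force: [2.2, 16.8, 9.1]
opening: -0.0
t: 22.25
ee_pos: [0.477, -0.2939, 0.0835]
orientation: [-0.003, 0.719, 0.695, 0.002]
wrist_force: [4.7, 26.5, 12.3]
opening: -0.0002
```

Hard stop felt: the last 2 mm commanded moved the tool only 0.1 mm and the force rose to 27 N, about 12 mm after first contact. One more mm, then hold, back off and lift.

```bash
python3 -m crank '1 -1 0 0 0;1 0 0 0 0'; python3 -m crank '1 4 0 0 0;1 5 0 0 0;1 0 0 -3 0;1 0 0 -40 0;1 0 0 -60 0;1 50 0 -60 0;1 50 0 -40 0;1 0 0 0 0'; python3 - <<'E'
from h import *
sensors.observe();
s=sensors.observe();print(s['ee_pos']);im=optics.get_image('wrist');np.save('s3.npy',s,allow_pickle=True)
cv2.imwrite('pics/w3.png',cv2.resize(im[:,:,::-1],None,fx=1.5,fy=1.5))
cv2.imwrite('pics/scene3.png',optics.get_image('scene')[:,:,::-1])
E
```

```text
t: 22.5
ee_pos: [0.477, -0.294, 0.0835]
orientation: [-0.004, 0.719, 0.695, 0.002]
wrist_force: [6.0, 31.8, 13.3]
opening: -0.0001
t: 23.5
ee_pos: [0.4821, -0.2009, 0.2772]
orientation: [0.003, 0.718, 0.696, 0.001]
wrist_force: [-0.0, -0.4, -0.6]
opening: -0.0001
[ 0.48213224 -0.20089477  0.27716346]
```

View pics/w3.png

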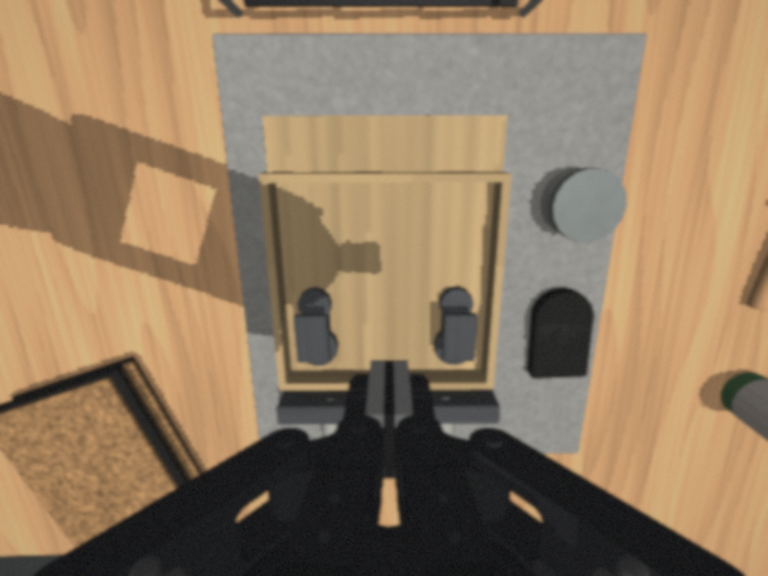

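The tray lies square on the deck. The ledge's left edge at column 264 is 30 mm inside the deck edge at column 224, which means it is centred in the lane. Its tail is ~58 mm past the deck edge, both irons are in, the nose is up against the stop with the buffer closed up, and the gripper is clear.

```bash
python3 -m crank '1 0 0 0 0;1 0 0 0 0;1 0 0 0 0'; python3 -c "
from workcell import close_job;print(close_job())"
```

```text
t: 23.98
ee_pos: [0.4803, -0.2023, 0.2727]
orientation: [-0.001, 0.719, 0.695, -0.0]
wrist_force: [0.2, -0.5, -0.0]
opening: 0.0001
the job is handed in; nothing more can be done
None
```

The tray is on the right-hand deck with its nose against the buffer, and I handed the job in at about 24 s. The interface gave no verdict.

**What I did:**
1. I pushed at the rear wall with half-open fingers, pressing the ledge down until the nose was about 40 mm onto the right-hand deck.
2. I lifted the fingers over the guard and put them, closed, behind the front wall between the irons.
3. I drew the tray forward until the buffer came to its hard stop, then backed off and lifted clear.

**Last checks:**
- **Buffer:** the stop was felt 11–13 mm after first contact: the force rose to 32 N and the tool stopped moving. I didn't measure the buffer's travel in a picture.
- **Tray:** in the last wrist picture it lies square, within a few mm of the lane's middle, with its tail about 58 mm past the deck edge and both irons in. The tins look undisturbed, and the wrist force is near zero.

**What didn't quite agree:**
- **Press on the ledge:** it was mostly about 8 N, rose to about 13 N at the end of the push, and reached 24 N while I was feeling for contact. That is above the suggested 4–8 N but well under the limit.
- **Camera positions:** the scene and side views differed by about 1 cm in x. I averaged them and corrected with the wrist views.

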